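# Set a zinc channel to length in a drill jig and clamp it with the cam lever

### The arm

A 6-joint arm with a two-finger parallel gripper is mounted at the origin on a cart in front of the work surface, level with it; the furniture and walls round the work are solid. World frame = base frame: x ahead of the robot, y to its left, z up, the work surface at z = 0. Lengths are in m, angles in rad, forces in N, time in s.
With the tool pointing down it reaches from about 0.325 to 0.75 m from the base axis. Payload 7.6 kg.
Tool frame: the origin (TCP) lies at the very end of the fingers, on their centre line; the grasp point (between the pads) lies 19 mm behind it (bot.hold_point_z is the distance from the TCP to the grasp point, in m); z points along the fingers, y is the line along which they close (so a half turn about z gives the same grasp; the last joint's range is limited). The gripper opens to 85 mm and grips with 20 to 120 N. Pads are 22 mm wide; open, the fingers measure 114 mm over their backs; the gripper's body (76 mm by 85 mm) begins 54 mm behind the grasp point. The pads swing forward as they close: fully open they stand 13 mm farther back than shut.
Start: joints at [1.165, 0.052, 1.401, -0, 1.689, -0.07], TCP at [0.173, 0.496, 0.231] pointing down, gripper open.
Joint ranges: [-2.9, 2.9], [-0.91, 2.17], [0.12, 2.37], [-1.06, 4.2], [0.26, 2.73], [-2.93, 2.93]. Speed limits (rad/s): [2.57, 2.57, 3.01, 3.14, 3.14, 3.14].

### API

Orientations are given as [roll, pitch, yaw] about the fixed x, y, z axes, in that order (R = Rz(yaw) Ry(pitch) Rx(roll)).
In Python, from bench import bot gives the robot as it stands.
- The arm moves only by the tool carry_out, never from a script. Its argument "deltas" is a list of rows, each a list of 2 entries, a list of its own where there are three numbers: the shift along the tool's x, y, z in units of 0.3 m (1.0 is 0.3 m), then the turn about the tool's z in units of 90 degrees (1.0 is 90 degrees). A call has 1 to 5 rows; each row is the pose to reach, as a shift and turn from the pose commanded when the call began, along the tool's axes at that moment; what a row does not reach only later rows make up. A row lasts 1/8 s, in which the tool goes at most 62.5 mm and 10.7 degrees, less where a joint would pass 70% of its speed; a pose out of reach is approached as far as the arm can. A call with a number of a shift or a turn outside -1 to 1 is refused whole. A call with a gripper value outside its range is refused whole. "hand" is the closure, from 0 (fully open) to 1 (shut), set as the call begins (left out, the last holds). The fingers move at their own pace and stop on an object; "squeeze" is the grip in N (left out, the last holds). Time passes only in rows, so rows that repeat a pose let the fingers close. It gives the time, the measured TCP pose, the force, the opening and the grip force at its end, in the units of the state.
- bot.get_obs(): the state, without advancing time (a new reading comes with each control period).
- bot.capture(name): name is "scene" or "top" or "wrist"; returns a dict with "frame" (420x560x3 uint8, red, green, blue), "fx", "fy", "cx", "cy" (pixels), "R" (3x3) and "t" (3): a world point X has camera coordinates R X + t. Camera axes: x right, y down, z forward; pixel columns grow to the right and rows downward; lengths in m; the calibration is good to about 2 mm. The wrist camera is an equidistant fisheye: a pixel r from the principal point sees the ray r / f radians off the axis. A picture is of the moment at which its call begins. There is no depth.
- bot.sign_off(): hands the job in; it is judged then, once.
Trained networks look in a picture, given as the dict that the camera call returned (one of the last four; its "shot" number tells which), for a name from the list of things; names that differ only in an ending like _2 or _b are one class to them, and where a whole thing is asked for, a point or a joint stands for the part that bears it (a point fixed in the world has none). Each returns a list of dicts, best first, with "confidence" (0 to 1); they miss things now and then, are a little off and sometimes report something else, mostly with a low value. They report only what shows in the picture. A call takes as long as a camera call.
- bot.search_frame(picture, target): "rect" ([left, top, right, bottom] in pixels, round what is visible of it).
The state is a dict: "time_s": time; "joint_positions": joint angles; "joint_velocities": joint speeds; "tau": joint torques, N m; "position": TCP position; "eef_rot": TCP orientation; "ft_force": force on the tool from outside, world axes, zero at the start; "torque": the same for the moment, N m; "width": opening from 0.0 (shut) to 1.0 (fully open); "gripper_force": force on a finger pad.
Only numpy, scipy, OpenCV 4.12 (cv2) and the standard library are available. Lean on these libraries where they do the work, as an engineer would, in place of code of your own. Each camera call takes 0.05 s, during which the arm holds its last target. There are 200 camera calls.

### The job

Get the zinc channel ready for drilling in the jig by pushing with a fingertip: first flip the raised length stop over so that it lies down across the track, then slide the channel along the fence until its end butts against that stop, and last swing the cam lever all the way round to its far pin so that the cam clamps the channel tight against the fence. Do not lift the channel off the jig, and leave the tools lying around where they are.

Things in the scene. Friction and masses are not known exactly. Their poses are not given: they have to be found in the camera images.
- jig: Drill jig fixed to the table: grey-painted steel base plate 136 x 230 x 12 mm (x -70 to 66, y -115 to 115). Origin on the table; the track runs along its +y, z up. Top of plate z = 12. Steel fence 18 mm high, its face to the track at x = 32 (from y = -32 to 52). Bush plate over the track at x = 3 to 47, y = 32 to 60, z = 30 to 38, bush collar to z = 44.
- channel: Loose zinc channel, 22 x 123 x 14 mm, 0.11 kg; origin at the centre of its underside, long axis y along the track. It lies on the jig plate beside the fence, 25 to 55 mm short of the stop. Pushed home: centre at jig x = 21, y = 26. It is pushed at its end away from the stop.
- length_stop (a joint): Flip stop on a hinge pin that runs along the track: dark steel arm 44 long, 16 wide (along jig y), 10 mm thick, with a nose that blocks the track. 0 = lying down across the track (nose face at jig y = 88); it starts raised at about 1.8 to 1.95 rad, leaning back away from the track; past upright (1.57) it falls by its own weight.
- stop_pivot (a point): Point on the flip stop's hinge pin, midway along the arm's width: jig x = 54, y = 96, z = 42. The pin's clevis reaches up to z = 51. The axis is jig y.
- stop_tip (a point): Free end of the flip stop's arm, on its centre line, 44 mm from the hinge pin.
- cam_lever (a joint): Lever of the eccentric cam, turning about the vertical: 0 = open, up to 2.0 rad = against its far pin, counter-clockwise seen from above; starts 0 to 0.3. The cam meets the channel at about 0.5 to 1.1 rad, then wedges it against the fence through a pivot that gives about 2 mm (about 5 N at the grip). The lever stays where it is left.
- cam_pivot (a point): Point on the axis of the cam, at the height of the lever: jig x = -13, y = 20, z = 32. The cam is 34 mm across, 12 mm thick. Two upright pins 24 mm high, 34 mm from this axis, end the swing of the lever.
- lever_grip (a point): Middle of the lever's black sleeve (17 mm thick, 34 mm long before its round ends), 67 mm from the cam axis, z about 32. At joint value 0 the lever points 135 degrees counter-clockwise from jig +x; at 2.0 it points 250 degrees.
- hex_key: Bystander: bent hex key 34 x 124 x 9 mm, flat on the table in front of the jig. Origin under its middle.
- screwdriver: Bystander: screwdriver 30 x 211 x 29 mm lying on the table, front left. Origin under its middle.
- pliers: Bystander: slim red-handled pliers 40 x 145 x 12 mm lying flat behind the jig. Origin under its middle.

How it is judged:
On the way, in this order (a step that is already met when the one before it is completed fails the run):
1. the length stop lies down across the track (value of joint length_stop below 0.12 rad), for 0.2 s.
2. the end of the channel has been pushed up to the stop (y of channel in the frame of jig between 0.0225 and 0.029 m), for 0.2 s.
3. the cam lever is at its far pin and the channel is clamped (value of joint cam_lever above 1.85 rad and contact force between channel and jig above 10 N), for 0.2 s.
At the end, for the whole second after the job is handed in: The stop is down (under 0.12 rad); the channel's end is within about 3 mm of it, the channel flat on the plate, within 2 mm of and parallel to the fence (0.03 rad); the lever is at its far pin (over 1.85 rad), the channel is gripped (contact with the jig over 10 N in all) and at rest (all of step 2 and all of step 3 and value of joint length_stop below 0.12 rad and x of channel in the frame of jig between 0.019 and 0.023 m and z of channel in the frame of jig below 0.015 m and angle between the y axis of channel and the y axis of jig, either way round below 0.03 rad and linear speed of channel below 0.01 m/s); the robot touches nothing.
It fails at once if the channel is lifted or tipped off the jig (more than 8 mm) (z of channel in the frame of jig above 0.02 m).
It fails at once if a tool lying around is disturbed (more than 20 mm) (distance of any of hex_key, screwdriver, pliers from where it was at the start of the episode above 0.02 m).
It also fails if it takes over 54 s, if anything falls off the work surface, if the arm or the gripper's body presses on something with over 40 N, if the wrist force passes 120 N, or if a joint passes its speed limit or range.

## Working session

There is one attempt and no reset: what is moved stays moved. The work goes in short steps, Python scripts to look and compute and a tool call to move; the robot and the scene stay as the last step left them, time stands still between calls to the robot, and variables do not carry over. Pictures are saved under pics/ and viewed, at most 10 in all, crops included, and the job is handed in when it is done.

Besides the shell and the picture viewer there is one more tool, called after ">>>" by a JSON object that holds its "method" and its "body", one argument or row to a line. carry_out: Moves the arm, as the interface text tells. Its arguments: {"type":"object","properties":{"deltas":{"type":"array"},"hand":{"type":"number"},"squeeze":{"type":"number"}},"required":["deltas"]}

```bash
mkdir -p pics; ls
python3 - <<'E'
from bench import bot
import cv2,json,numpy as np,pickle
o=bot.get_obs();print(o['time_s'],o['position'],o['eef_rot'],o['width'])
P={}
for n in ['scene','top']:
    p=bot.capture(n);P[n]=p
    cv2.imwrite(f'pics/{n}0.png',p['frame'][:,:,::-1])
    print(n,p['fx'],p['cx'],p['cy'],np.round(p['R'],3).tolist(),np.round(p['t'],3).tolist())
    for t in ['jig','channel','length_stop','cam_lever','lever_grip']:
        r=bot.search_frame(p,t);print(t,[(np.round(d['rect']).tolist(),round(d['confidence'],2)) for d in r[:2]])
pickle.dump(P,open('p0.pkl','wb'))
E
```

```text
pics
0.0 [0.1728682  0.49539499 0.23046872] [-3.14000100e+00 -1.14838723e-04  2.80576987e+00] 0.9977149015496374
scene 493.43461035287544 276.7835022172429 210.69233980535654 [[0.565, -0.825, -0.007], [-0.603, -0.407, -0.686], [0.563, 0.392, -0.728]] [-0.207, 0.42, 0.55]
jig []
channel [([314.0, 238.0, 367.0, 285.0], 0.8)]
length_stop [([296.0, 182.0, 316.0, 208.0], 0.88)]
cam_lever [([252.0, 249.0, 319.0, 270.0], 0.75)]
lever_grip [([254.0, 249.0, 323.0, 267.0], 0.7)]
top 425.75663216251013 275.7797951214276 210.60863303534248 [[-0.016, -1.0, 0.002], [-0.995, 0.016, -0.095], [0.095, -0.003, -0.995]] [0.102, 0.529, 0.85]
jig [([251.0, 161.0, 371.0, 258.0], 0.91)]
channel [([299.0, 195.0, 351.0, 220.0], 0.76)]
length_stop [([268.0, 167.0, 279.0, 182.0], 0.55)]
cam_lever [([265.0, 209.0, 312.0, 249.0], 0.69)]
lever_grip [([268.0, 209.0, 314.0, 250.0], 0.95)]
```

Run:
```python
import cv2
a=cv2.imread('pics/top0.png');cv2.imwrite('pics/topc.png',cv2.resize(a[140:280,220:400],None,fx=4.2,fy=4.2,interpolation=cv2.INTER_CUBIC))
a=cv2.imread('pics/scene0.png');cv2.imwrite('pics/scenec.png',cv2.resize(a[150:330,200:440],None,fx=3.3,fy=3.3,interpolation=cv2.INTER_CUBIC))
```

```text
(no output)
```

View pics/topc.png

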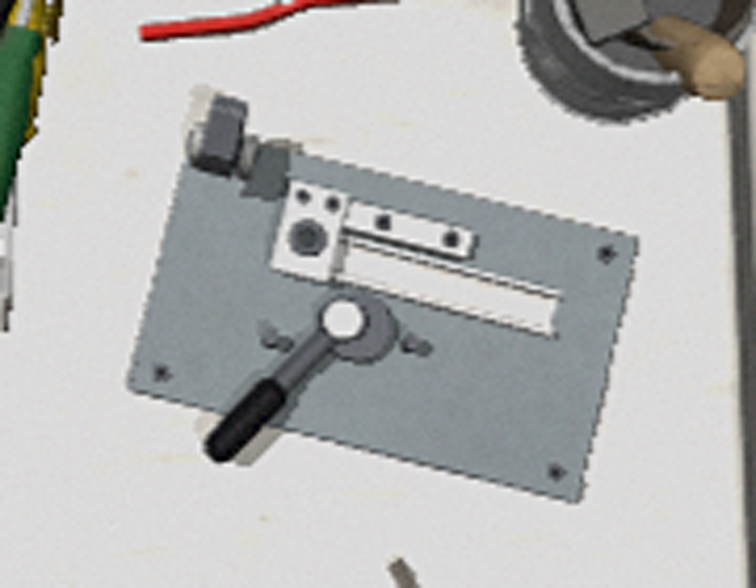

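View pics/scenec.png

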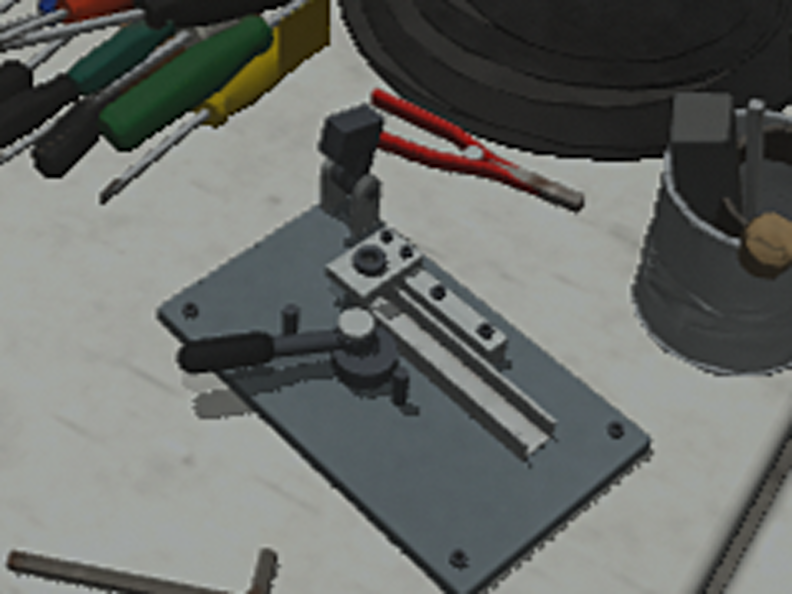

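View pics/top0.png

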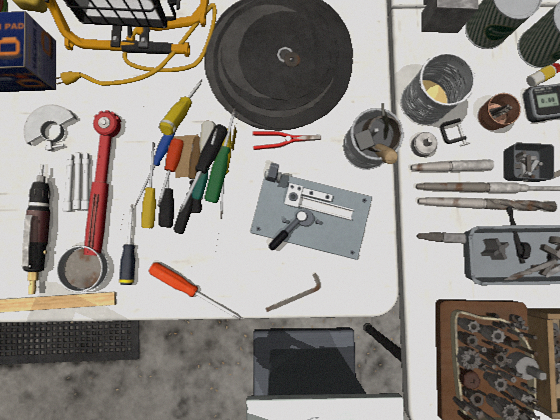

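The top view shows the jig in the crop with plate corners at about (637,237), (580,502), (130,388). The stop is raised at top left (222,135), the channel runs to (555,312), and the lever grip is at (245,420) near its open side. The tools are clear of the jig. Next I fit the jig pose from both views.

```bash
cat > h.py <<'E'
import numpy as np,pickle
from scipy.optimize import least_squares
def proj(p,X):
    c=np.asarray(X)@np.asarray(p['R']).T+p['t'];return np.c_[p['fx']*c[:,0]/c[:,2]+p['cx'],p['fy']*c[:,1]/c[:,2]+p['cy']]
def j2w(q,X):
    X=np.asarray(X,float)/1000;c,s=np.cos(q[2]),np.sin(q[2])
    return np.c_[q[0]+c*X[:,0]-s*X[:,1],q[1]+s*X[:,0]+c*X[:,1],X[:,2]+(q[3] if len(q)>3 else 0)]
def tri(views):  # [(p,(u,v))]
    A=[];b=[]
    for p,(u,v) in views:
        R=np.asarray(p['R']);t=np.asarray(p['t'])
        for k,(f,c,w) in enumerate([(p['fx'],p['cx'],u),(p['fy'],p['cy'],v)]):
            n=(w-c)/f;A.append(R[k]-n*R[2]);b.append(n*t[2]-t[k])
    return np.linalg.lstsq(np.array(A),np.array(b),rcond=None)[0]
E
python3 - <<'E'
from h import *
P=pickle.load(open('p0.pkl','rb'))
T=lambda u,v:np.array([u/4.2+220-.4,v/4.2+140-.4]); S=lambda u,v:np.array([u/3.3+200-.35,v/3.3+150-.35])
J=[([66,-115,12],T(637,237),S(650,442)),([-70,-115,12],T(580,500),None),([-70,115,12],T(130,387),S(158,312)),([25,46,44],T(308,237),S(370,260))]
def f(q):
    r=[]
    for X,a,b in J:
        w=j2w(q,[X])
        if a is not None:r+=list(proj(P['top'],w)[0]-a)
        if b is not None:r+=list(proj(P['scene'],w)[0]-b)
    return np.array(r)
s=least_squares(f,[.5,0,-.25,0]);print(s.x,np.round(f(s.x),1));q=s.x
np.save('q.npy',q)
def jig(w):
    d=w[:2]-q[:2];c,sn=np.cos(q[2]),np.sin(q[2]);return np.round(1000*np.array([c*d[0]+sn*d[1],-sn*d[0]+c*d[1],w[2]-q[3]]),1)
for n,a,b in [('chan end fence corner',T(560,290),S(554,428)),('chan end other',T(552,335),S(528,458)),('knob',T(343,318),S(356,322)),('grip tip',T(215,448),S(188,356)),('stop top far?',T(222,98),S(350,120)),('bush',T(308,237),S(370,260)),('corner',T(637,237),S(650,442))]:
    print(n,jig(tri([(P['top'],a),(P['scene'],b)])))
for n,X in [('stop pivot',[54,96,42]),('stop tip 1.87',[67,96,84]),('push',[21,-100,16]),('grip',[-60,67,32])]: print(n,np.round(j2w(q,[X])[0],4), np.round(proj(P['top'],j2w(q,[X]))[0]*4.2-[220*4.2,140*4.2]),np.round(proj(P['scene'],j2w(q,[X]))[0]*3.3-[660,495]))
E
```

```text
[ 0.52543421  0.01911369 -0.25654038 -0.00413636] [ 0.2 -0.2  0.5  0.2 -0.4  0.4 -0.8  0.9 -1.2  0.5  0.3 -1.5  1.  -0.1]
chan end fence corner [ 28.7 -81.3  23.4]
chan end other [  7.  -83.3  20.3]
knob [-12.3  20.2  46. ]
grip tip [-86.9  64.9  37.9]
stop top far? [ 67.2 103.5  78.7]
bush [21.8 45.6 46.4]
corner [  65.4 -114.4   12.6]
stop pivot [0.602  0.0983 0.0379] [221. 148.] [347. 184.]
stop tip 1.87 [0.6146 0.095  0.0799] [227. 105.] [368. 118.]
push [ 0.5204 -0.0829  0.0119] [589. 314.] [569. 468.]
grip [0.4844 0.0991 0.0279] [223. 391.] [224. 332.]
```

```bash
cat >> h.py <<'E'
def units(o,goal,yaw=None):
    y0=o['eef_rot'][2];c,s=np.cos(y0),np.sin(y0)
    d=np.asarray(goal)-o['position']
    u=np.array([c*d[0]+s*d[1], s*d[0]-c*d[1], -d[2]])/.3
    t=0 if yaw is None else -((yaw-y0+np.pi)%(2*np.pi)-np.pi)/(np.pi/2)
    return np.round(u,3),round(t,3)
def tojig(q,w):
    d=np.asarray(w)[:2]-q[:2];c,s=np.cos(q[2]),np.sin(q[2]);return np.round(1000*np.array([c*d[0]+s*d[1],-s*d[0]+c*d[1],w[2]]),1)
E
python3 - <<'E'
from h import *
from bench import bot
P=pickle.load(open('p0.pkl','rb'))
T=lambda u,v:np.array([u/4.2+220-.4,v/4.2+140-.4]); S=lambda u,v:np.array([u/3.3+200-.35,v/3.3+150-.35])
J=[([66,-115,12],T(637,237),S(650,442)),([-70,-115,12],T(580,500),None),([-70,115,12],T(130,387),S(158,312)),([25,46,44],T(308,237),S(370,260))]
def f(q):
    r=[]
    for X,a,b in J:
        w=j2w(q,[X])
        r+=list(proj(P['top'],w)[0]-a)
        if b is not None:r+=list(proj(P['scene'],w)[0]-b)
    return np.array(r)
q=least_squares(f,[.5,0,-.25]).x;print(q,np.round(f(q),1));np.save('q.npy',q)
o=bot.get_obs()
g=j2w(q,[[98,96,230]])[0];print(g,np.pi/2+q[2],units(o,g,np.pi/2+q[2]))
E
```

```text
[ 0.52414061  0.01873941 -0.25698178] [ 0.9  0.2  0.8 -0.6  0.1  1.1 -0.8  1.4 -1.6 -0.4  0.6 -1.2  0.9 -1.1]
[0.64332204 0.08667898 0.23      ] 1.3138145469470903 (array([-1.93 , -0.771,  0.004]), np.float64(0.95))
```

>>> {"method": "carry_out", "body": {
  "deltas": [
    [[-0.19, -0.08, 0], 0],
    [[-0.38, -0.15, 0], 0],
    [[-0.57, -0.23, 0], 0],
    [[-0.76, -0.3, 0], 0],
    [[-0.95, -0.38, 0], 0]
  ],
  "hand": 1
}}

```text
time_s: 1.23
position: [0.4058, 0.2927, 0.2315]
eef_rot: [3.141, 0.0, 2.806]
ft_force: [0.1, 0.9, 0.1]
width: -0.003
gripper_force: 0.0
```

>>> {"method": "carry_out", "body": {
  "deltas": [
    [[-0.18, -0.07, 0], 0.1],
    [[-0.37, -0.15, 0], 0.2],
    [[-0.55, -0.22, 0], 0.3],
    [[-0.73, -0.29, 0], 0.4],
    [[-0.85, -0.35, 0], 0.5]
  ]
}}

```text
time_s: 1.85
position: [0.6121, 0.109, 0.2308]
eef_rot: [-3.141, -0.0, 2.014]
ft_force: [-0.3, 0.3, -0.3]
width: 0.003
gripper_force: 0.0
```

Run:
```python
from h import *
from bench import bot
q=np.load('q.npy');o=bot.get_obs()
print(o['time_s'],o['position'],o['width'],np.round(o['joint_positions'],2),tojig(q,o['position']))
print(units(o,j2w(q,[[98,96,100]])[0],1.3138))
```

```text
1.85 [0.61210283 0.10902396 0.23078984] 0.0033674622311181735 [ 0.12  0.33  1.09 -0.    1.72 -0.33] [ 62.1 109.7 230.8]
(array([-0.112,  0.062,  0.436]), np.float64(0.446))
```

>>> {"method": "carry_out", "body": {
  "deltas": [
    [[-0.11, 0.06, 0.05], 0.11],
    [[-0.11, 0.06, 0.1], 0.22],
    [[-0.11, 0.06, 0.2], 0.33],
    [[-0.11, 0.06, 0.35], 0.446],
    [[-0.11, 0.06, 0.52], 0.446]
  ]
}}

```text
time_s: 2.48
position: [0.6416, 0.0891, 0.0747]
eef_rot: [3.14, -0.001, 1.318]
ft_force: [2.0, -0.4, -1.1]
width: 0.0
gripper_force: 0.0
```

Run:
```python
from h import *
from bench import bot
import cv2
q=np.load('q.npy');o=bot.get_obs()
print(o['time_s'],o['position'],o['eef_rot'],np.round(o['joint_positions'],2),tojig(q,o['position']))
p=bot.capture('scene');cv2.imwrite('pics/s1.png',cv2.resize(p['frame'][80:330,160:460,::-1],None,fx=2.4,fy=2.4))
```

```text
2.475 [0.6416102  0.08912192 0.07467833] [ 3.13990078e+00 -6.99756917e-04  1.31771222e+00] [0.08 0.49 1.2  0.   1.45 0.33] [95.7 97.9 74.7]
```

View pics/s1.png

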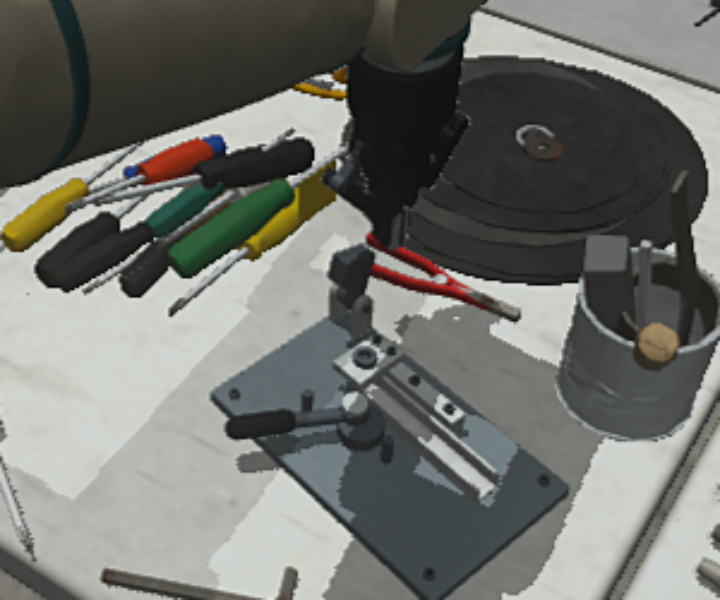

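The finger stands just behind the raised stop at about (390,230), with the stop at (350,270). I sweep towards jig -x.

>>> {"method": "carry_out", "body": {
  "deltas": [
    [[0, -0.02, 0.01], 0],
    [[0, -0.04, 0.01], 0],
    [[0, -0.06, 0.01], 0],
    [[0, -0.08, 0.01], 0],
    [[0, -0.1, 0.01], 0]
  ]
}}

```text
time_s: 3.15
position: [0.6119, 0.0967, 0.0729]
eef_rot: [3.141, -0.0, 1.32]
ft_force: [0.3, 0.8, -0.3]
width: 0.001
gripper_force: 0.0
```

>>> {"method": "carry_out", "body": {
  "deltas": [
    [[0, -0.02, 0], 0],
    [[0, -0.04, 0], 0],
    [[0, -0.05, 0], 0],
    [[0, 0.0, -0.05], 0],
    [[0, 0.05, -0.2], 0]
  ]
}}

```text
time_s: 3.78
position: [0.6253, 0.0927, 0.1299]
eef_rot: [-3.136, 0.002, 1.32]
ft_force: [0.0, 0.8, -0.0]
width: -0.001
gripper_force: 0.0
```

Run:
```python
from h import *
from bench import bot
import cv2
q=np.load('q.npy');o=bot.get_obs()
print(o['time_s'],tojig(q,o['position']),units(o,j2w(q,[[21,-112,100]])[0],1.3138))
p=bot.capture('scene');cv2.imwrite('pics/s2.png',cv2.resize(p['frame'][150:330,200:440,::-1],None,fx=3,fy=3))
```

```text
3.775 [ 79.1  97.2 129.9] (array([-0.696, -0.198,  0.1  ]), np.float64(0.004))
```

View pics/s2.png

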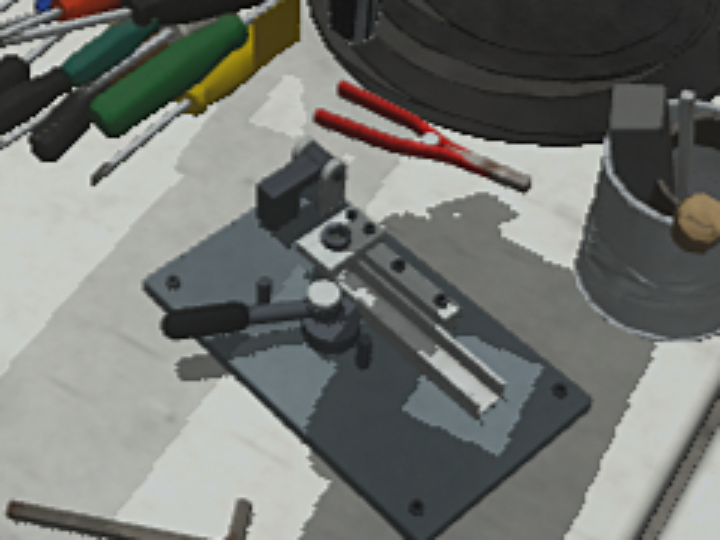

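The stop now lies across the track at (290,195). The channel's near end is at about (488,405).

>>> {"method": "carry_out", "body": {
  "deltas": [
    [[0, -0.2, 0], 0],
    [[-0.18, -0.2, 0], 0],
    [[-0.35, -0.2, 0], 0],
    [[-0.53, -0.2, 0.05], 0],
    [[-0.69, -0.2, 0.1], 0]
  ]
}}

```text
time_s: 4.45
position: [0.5167, -0.0945, 0.1023]
eef_rot: [3.14, 0.0, 1.32]
ft_force: [0.6, 1.1, -0.1]
width: -0.004
gripper_force: 0.0
```

Run:
```python
from h import *
from bench import bot
q=np.load('q.npy');o=bot.get_obs()
print(o['time_s'],tojig(q,o['position']),units(o,j2w(q,[[20,-110,17]])[0],1.3138),o['ft_force'])
```

```text
4.45 [  21.6 -111.4  102.3] (array([ 0.005, -0.005,  0.284]), np.float64(0.004)) [ 0.62527988  1.13043989 -0.13909295]
```

>>> {"method": "carry_out", "body": {
  "deltas": [
    [[0, 0, 0.15], 0],
    [[0, 0, 0.24], 0],
    [[0, 0, 0.27], 0],
    [[0, 0, 0.283], 0],
    [[0, 0, 0.283], 0]
  ]
}}

```text
time_s: 5.08
position: [0.5179, -0.0928, 0.0185]
eef_rot: [3.14, -0.0, 1.32]
ft_force: [0.1, 0.3, -1.2]
width: -0.004
gripper_force: 0.0
```

>>> {"method": "carry_out", "body": {
  "deltas": [
    [[0.03, 0, 0], 0],
    [[0.06, 0, 0], 0],
    [[0.09, 0, 0], 0],
    [[0.12, 0, 0], 0],
    [[0.15, 0, 0], 0]
  ]
}}

```text
time_s: 5.7
position: [0.5285, -0.0485, 0.0174]
eef_rot: [3.142, -0.0, 1.32]
ft_force: [-0.0, -0.7, -0.2]
width: -0.0
gripper_force: 0.5
```

Run:
```python
from h import *
from bench import bot
q=np.load('q.npy');o=bot.get_obs()
print(o['time_s'],tojig(q,o['position']),units(o,j2w(q,[[20,-46.5,17]])[0],1.3138),o['ft_force'])
```

```text
5.7 [ 21.3 -64.   17.4] (array([ 0.058, -0.004,  0.001]), np.float64(0.004)) [-0.01132945 -0.72464149 -0.18473053]
```

>>> {"method": "carry_out", "body": {
  "deltas": [
    [[0.012, 0, 0], 0],
    [[0.022, 0, 0], 0],
    [[0.032, 0, 0], 0],
    [[0.04, 0, 0], 0],
    [[0.045, 0, 0], 0]
  ]
}}

```text
time_s: 6.32
position: [0.5317, -0.036, 0.0174]
eef_rot: [-3.142, -0.0, 1.32]
ft_force: [0.1, -1.2, -0.4]
width: 0.001
gripper_force: 0.5
```

>>> {"method": "carry_out", "body": {
  "deltas": [
    [[0.004, 0, 0], 0],
    [[0.008, 0, 0], 0],
    [[0.012, 0, 0], 0]
  ]
}}

```text
time_s: 6.7
position: [0.5326, -0.0325, 0.0174]
eef_rot: [-3.142, -0.0, 1.32]
ft_force: [-0.5, -1.4, 1.0]
width: 0.0
gripper_force: 0.5
```

>>> {"method": "carry_out", "body": {
  "deltas": [
    [[0.004, 0, 0], 0],
    [[0.008, 0, 0], 0],
    [[0.012, 0, 0], 0]
  ]
}}

```text
time_s: 7.08
position: [0.5332, -0.0301, 0.0174]
eef_rot: [-3.141, 0.002, 1.32]
ft_force: [-2.5, -8.4, 0.7]
width: 0.001
gripper_force: 4.4
```

>>> {"method": "carry_out", "body": {
  "deltas": [
    [[0, 0, 0], 0],
    [[0, 0, 0], 0],
    [[-0.06, 0, 0], 0],
    [[-0.1, 0, -0.12], 0],
    [[-0.1, 0, -0.3], 0]
  ]
}}

```text
time_s: 7.7
position: [0.5244, -0.0593, 0.1066]
eef_rot: [-3.137, -0.0, 1.319]
ft_force: [0.7, -0.2, 0.6]
width: -0.0
gripper_force: 0.0
```

Run:
```python
from h import *
from bench import bot
import cv2
q=np.load('q.npy');o=bot.get_obs()
print(o['time_s'],tojig(q,o['position']),o['ft_force'])
p=bot.capture('scene');cv2.imwrite('pics/s3.png',cv2.resize(p['frame'][150:330,200:440,::-1],None,fx=3,fy=3))
# lever angle from grip rect / dark sleeve ; predicted pixel for grip tip at angles
r=bot.search_frame(p,'lever_grip');print(r[:1])
for a in (0,.1,.2,.3):
    t=np.radians(135)+a
    for L in (67,92): print(a,L,np.round((proj(p,j2w(q,[[-13+L*np.cos(t),20+L*np.sin(t),32]]))[0]-[200,150])*3))
```

```text
7.7 [ 20.1 -75.4 106.6] [ 0.66480754 -0.17411961  0.61907313]
[{'rect': [251.9, 250.1, 321.1, 266.1], 'confidence': 0.68}]
0 67 [202. 299.]
0 92 [158. 297.]
0.1 67 [201. 309.]
0.1 92 [157. 310.]
0.2 67 [202. 318.]
0.2 92 [158. 323.]
0.3 67 [204. 327.]
0.3 92 [160. 336.]
```

View pics/s3.png

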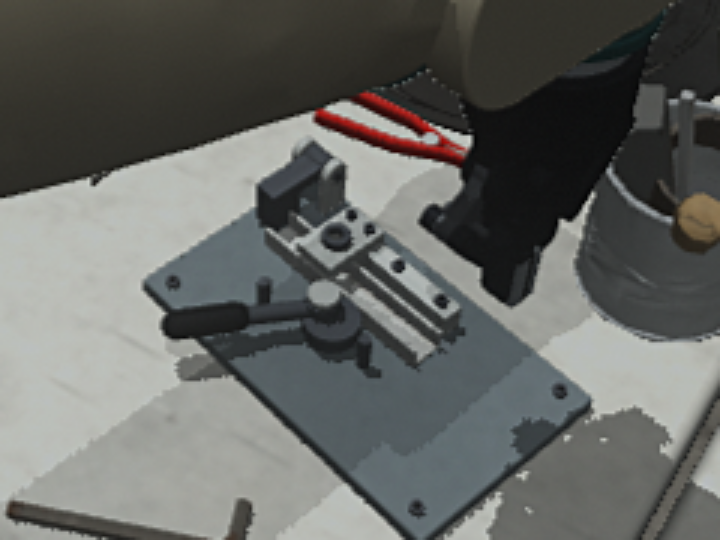

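The channel is butted against the stop, its near end at (425,355). The lever sleeve is centred at (205,320), which gives a joint value of about 0.2 rad. I move behind the lever.

>>> {"method": "carry_out", "body": {
  "deltas": [
    [[0.14, -0.05, 0], 0.09],
    [[0.27, -0.1, 0], 0.18],
    [[0.4, -0.16, 0], 0.27],
    [[0.547, -0.227, 0], 0.375],
    [[0.547, -0.227, 0.05], 0.375]
  ]
}}

```text
time_s: 8.43
position: [0.501, 0.1198, 0.093]
eef_rot: [3.141, -0.003, 0.734]
ft_force: [0.5, -0.3, -0.2]
width: -0.001
gripper_force: 0.0
```

```bash
cat >> h.py <<'E'
def lev(q,psi,s,z,L=67):
    a=np.radians(psi);return j2w(q,[[-13+L*np.cos(a)+s*np.sin(a),20+L*np.sin(a)-s*np.cos(a),z]])[0], a-np.pi/2+q[2]
E
python3 - <<'E'
from h import *
from bench import bot
q=np.load('q.npy');o=bot.get_obs()
print(o['time_s'],tojig(q,o['position']),o['ft_force'],o['eef_rot'])
print(units(o,*lev(q,146.5,38,22)))
E
```

```text
8.425 [-48.1  91.9  93. ] [ 0.47850071 -0.28437004 -0.15825227] [ 3.14086106e+00 -2.79007917e-03  7.33517474e-01]
(array([-0.009,  0.006,  0.237]), np.float64(0.003))
```

>>> {"method": "carry_out", "body": {
  "deltas": [
    [[-0.009, 0.006, 0.12], 0],
    [[-0.009, 0.006, 0.2], 0],
    [[-0.009, 0.006, 0.235], 0],
    [[-0.009, 0.006, 0.235], 0],
    [[-0.009, 0.006, 0.235], 0]
  ]
}}

```text
time_s: 9.05
position: [0.5008, 0.1143, 0.023]
eef_rot: [3.141, -0.002, 0.731]
ft_force: [-0.8, 0.3, 0.8]
width: -0.002
gripper_force: 0.0
```

```bash
cat >> h.py <<'E'
def arc(o,q,rows,z=22):
    for p,s in rows: print(p,s,*units(o,*lev(q,p,s,z)))
E
python3 - <<'E'
from h import *
from bench import bot
q=np.load('q.npy');o=bot.get_obs()
print(o['time_s'],tojig(q,o['position']),o['ft_force'],o['eef_rot'])
arc(o,q,[(146.5,28),(150,19.5),(157,19.5),(164,19.5),(171,19.5)])
E
```

```text
9.05 [-46.9  86.5  23. ] [-0.81201447  0.30699674  0.7597358 ] [ 3.14059775e+00 -1.66936293e-03  7.30851350e-01]
146.5 28 [-0.029 -0.007  0.003] 0.001
150 19.5 [-0.071 -0.011  0.003] -0.038
157 19.5 [-0.099 -0.015  0.003] -0.116
164 19.5 [-0.128 -0.016  0.003] -0.193
171 19.5 [-0.156 -0.014  0.003] -0.271
```

>>> {"method": "carry_out", "body": {
  "deltas": [
    [[-0.029, -0.007, 0], 0],
    [[-0.071, -0.011, 0], -0.038],
    [[-0.099, -0.015, 0], -0.116],
    [[-0.128, -0.016, 0], -0.193],
    [[-0.156, -0.014, 0], -0.271]
  ]
}}

```text
time_s: 9.68
position: [0.4624, 0.0863, 0.0227]
eef_rot: [3.14, -0.001, 1.161]
ft_force: [1.2, 0.2, -1.0]
width: -0.003
gripper_force: 0.6
```

Run:
```python
from h import *
from bench import bot
q=np.load('q.npy');o=bot.get_obs()
print(o['time_s'],tojig(q,o['position']),o['ft_force'],o['eef_rot'])
print(units(o,*lev(q,171,19.5,22)))
arc(o,q,[(178,19.5),(185,19.5),(192,19.5),(199,19.5),(206,19.5)])
```

```text
9.675 [-76.9  49.7  22.7] [ 1.18603401  0.2215589  -1.03949054] [ 3.13982472e+00 -1.36538132e-03  1.16089267e+00]
(array([0.001, 0.002, 0.002]), np.float64(0.003))
178 19.5 [-0.027 -0.004  0.002] -0.075
185 19.5 [-0.055 -0.007  0.002] -0.153
192 19.5 [-0.084 -0.006  0.002] -0.231
199 19.5 [-0.112 -0.002  0.002] -0.308
206 19.5 [-0.139  0.005  0.002] -0.386
```

>>> {"method": "carry_out", "body": {
  "deltas": [
    [[-0.027, -0.004, 0], -0.075],
    [[-0.055, -0.007, 0], -0.153],
    [[-0.084, -0.006, 0], -0.231],
    [[-0.112, -0.002, 0], -0.308],
    [[-0.139, 0.005, 0], -0.386]
  ]
}}

```text
time_s: 10.3
position: [0.4466, 0.0479, 0.0225]
eef_rot: [3.141, -0.001, 1.767]
ft_force: [0.4, 2.5, -0.1]
width: 0.0
gripper_force: 1.3
```

Run:
```python
from h import *
from bench import bot
q=np.load('q.npy');o=bot.get_obs()
print(o['time_s'],tojig(q,o['position']),o['ft_force'],o['eef_rot'])
print(units(o,*lev(q,206,19.5,22)))
arc(o,q,[(213,19.5),(220,19.5),(227,19.5),(234,19.5),(241,19.5)])
```

```text
10.3 [-82.4   8.5  22.5] [ 0.44022228  2.53689263 -0.06259992] [ 3.14057219e+00 -1.12632708e-03  1.76730125e+00]
(array([-0.002,  0.001,  0.002]), np.float64(-0.0))
213 19.5 [-0.03  -0.005  0.002] -0.078
220 19.5 [-0.058 -0.008  0.002] -0.156
227 19.5 [-0.086 -0.007  0.002] -0.234
234 19.5 [-0.114 -0.003  0.002] -0.311
241 19.5 [-0.142  0.005  0.002] -0.389
```

>>> {"method": "carry_out", "body": {
  "deltas": [
    [[-0.03, -0.005, 0], -0.078],
    [[-0.058, -0.008, 0], -0.156],
    [[-0.086, -0.007, 0], -0.234],
    [[-0.114, -0.003, 0], -0.311],
    [[-0.142, 0.005, 0], -0.389]
  ]
}}

```text
time_s: 10.92
position: [0.4551, 0.0063, 0.0219]
eef_rot: [-3.14, -0.003, 2.378]
ft_force: [-4.8, 2.9, 2.2]
width: 0.0
gripper_force: 2.7
```

Run:
```python
from h import *
from bench import bot
q=np.load('q.npy');o=bot.get_obs()
print(o['time_s'],tojig(q,o['position']),o['ft_force'],o['eef_rot'])
print(units(o,*lev(q,241,19.5,22)))
arc(o,q,[(244,19.5),(247,19.5),(249,19.5),(250,19.5),(251,19.5)])
```

```text
10.925 [-63.7 -29.6  21.9] [-4.82469746  2.89872207  2.22248469] [-3.14040498e+00 -2.72739699e-03  2.37833091e+00]
(array([-0.003,  0.003, -0.   ]), np.float64(-0.0))
244 19.5 [-0.014  0.    -0.   ] -0.033
247 19.5 [-0.026 -0.002 -0.   ] -0.067
249 19.5 [-0.034 -0.004 -0.   ] -0.089
250 19.5 [-0.038 -0.004 -0.   ] -0.1
251 19.5 [-0.042 -0.005 -0.   ] -0.111
```

>>> {"method": "carry_out", "body": {
  "deltas": [
    [[-0.014, 0, 0], -0.033],
    [[-0.026, -0.002, 0], -0.067],
    [[-0.034, -0.004, 0], -0.089],
    [[-0.038, -0.004, 0], -0.1],
    [[-0.038, -0.004, 0], -0.1]
  ]
}}

```text
time_s: 11.55
position: [0.4624, -0.0025, 0.0218]
eef_rot: [-3.14, -0.003, 2.531]
ft_force: [-5.3, 1.2, 2.4]
width: -0.001
gripper_force: 2.9
```

>>> {"method": "carry_out", "body": {
  "deltas": [
    [[-0.004, 0, 0], 0],
    [[-0.008, 0, 0], 0],
    [[-0.008, 0, 0], 0]
  ]
}}

```text
time_s: 11.92
position: [0.4629, -0.0033, 0.0212]
eef_rot: [-3.139, -0.007, 2.531]
ft_force: [-12.3, 4.7, 5.5]
width: 0.004
gripper_force: 6.2
```

Force rose from 5 to 13 N while the finger moved only about 1 mm, so the lever is on its far pin. I back off and look.

>>> {"method": "carry_out", "body": {
  "deltas": [
    [[0.0, 0, 0], 0],
    [[0.05, 0, 0], 0],
    [[0.1, 0, 0], 0],
    [[0.1, 0, -0.15], 0],
    [[0.1, 0, -0.35], 0]
  ]
}}

```text
time_s: 12.55
position: [0.4397, 0.0137, 0.1271]
eef_rot: [-3.14, -0.002, 2.531]
ft_force: [1.6, -1.0, 1.1]
width: -0.002
gripper_force: 0.0
```

>>> {"method": "carry_out", "body": {
  "deltas": [
    [[0.15, 0, -0.1], 0],
    [[0.3, 0, -0.1], 0],
    [[0.3, 0, -0.1], 0]
  ]
}}

```text
time_s: 12.92
position: [0.3661, 0.0661, 0.1575]
eef_rot: [3.14, 0.002, 2.534]
ft_force: [0.4, 0.0, -0.1]
width: 0.003
gripper_force: 0.0
```

Run:
```python
from h import *
from bench import bot
import cv2
q=np.load('q.npy');o=bot.get_obs()
print(o['time_s'],o['position'],tojig(q,o['position']),o['ft_force'])
a=bot.capture('scene')['frame'][150:330,200:440];b=bot.capture('top')['frame'][140:280,220:400]
b=cv2.resize(b,(386,300));a=cv2.resize(a,(400,300))
cv2.imwrite('pics/s4.png',np.hstack([a,b])[:,:,::-1])
p=bot.capture('top')
for t in (1.7,1.85,2.0):
    A=np.radians(135)+t;print(t,[np.round((proj(p,j2w(q,[[-13+L*np.cos(A),20+L*np.sin(A),32]]))[0]-[220,140])*386/180) for L in (67,92)])
```

```text
12.925 [0.36606422 0.06607373 0.15747741] [-164.9    5.6  157.5] [ 0.41077342  0.02981859 -0.10024584]
1.7 [array([219., 220.]), array([236., 240.])]
1.85 [array([227., 212.]), array([246., 230.])]
2.0 [array([233., 204.]), array([255., 219.])]
```

View pics/s4.png

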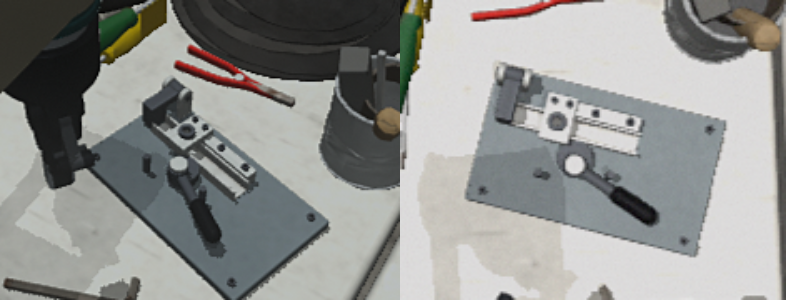

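The lever sleeve is centred at (633,205) in the right panel, which matches the 2.0 rad prediction. The stop is down, the channel sits against it, and the robot is clear.

```bash
python3 -c "
from bench import bot
print(bot.sign_off())"
```

```text
the job is handed in; nothing more can be done
None
```

I handed the job in at about 13 s of the 54 s allowed: the stop is down, the channel is butted against it, and the cam lever is on its far pin. The last pictures show all three and the robot clear of everything, but I got no verdict back and did not measure the clamp force directly.

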